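Fit the spring retaining ring on the drive spindle

ROBOT

A 7-joint arm with a two-finger parallel gripper is mounted at the origin on a cart in front of the work surface, level with it; the furniture and walls round the work are solid. World frame = base frame: x ahead of the robot, y to its left, z up, the work surface at z = 0. Lengths are in mm, angles in rad, forces in N, time in s.
With the tool pointing down it reaches from about 400 to 850 mm from the base axis. Payload 10.4 kg.
Tool frame: the origin (TCP) lies at the very end of the fingers, on their centre line; the grasp point (between the pads) lies 19 mm behind it; z points along the fingers, y is the line along which they close (so a half turn about z gives the same grasp; the last joint's range is limited). The gripper opens to 87 mm and grips with 3 to 60 N. Pads are 19 mm wide; open, the fingers measure 117 mm over their backs; the gripper's body (75 mm by 190 mm) begins 51 mm behind the grasp point.
Start: joints at [-1.368, 0.332, -0.065, 1.46, 0.022, 1.35, -0.088], TCP at [139.914, 609.164, 185.676] pointing down, gripper open.
Joint ranges: [-2.6, 2.6], [-0.5, 2.12], [-1.47, 1.34], [0.16, 2.42], [-1.27, 4.41], [0.06, 2.06], [-2.6, 2.6]. Speed limits (rad/s): [2.22, 2.22, 2.79, 2.79, 3.14, 3.14, 3.14].

INTERFACE

Orientations are given as a unit quaternion [w, x, y, z].
In Python, from plant import observe, viewer, ctrl gives the robot as it stands.
- The arm moves only by the tool servo_tool, never from a script. Its argument "deltas" is a list of rows, each a list of 5 numbers: the shift along the tool's x, y, z in cm, then the turn about the tool's z in rad, then the opening, from 0 (shut) to 1 (fully open). A call has 1 to 8 rows; each row shifts and turns the commanded pose from where the row before left it, along the tool's axes as they then stand; what a row does not reach is not made up. A row lasts 1/12 s, in which the tool goes at most 41.7 mm and 7.16 degrees, less where a joint would pass 70% of its speed; a pose out of reach is approached as far as the arm can. A call is refused whole if a number of a shift passes 4.17 or a number of a turn 0.125, either way. A call with a gripper value outside its range is refused whole. The fingers move at their own pace and stop on an object; "grip_force" is the grip in N (left out, the last holds). Time passes only in rows, so rows that do not move let the fingers close. It gives the time, the measured TCP pose, the force, the opening and the grip force at its end, in the units of the state.
- observe(): the state, without advancing time (a new reading comes with each control period).
- viewer.snapshot(name): name is "scene" or "top" or "wrist"; returns a dict with "pixels" (480x640x3 uint8, red, green, blue), "K" (3x3 intrinsics, pixels), "extrinsics" (4x4, takes a point from camera to world coordinates); the wrist camera has in their place "tool_from_camera" (4x4, takes a point from camera to tool coordinates, whose origin is the TCP and whose axes are the flange's). Camera axes: x right, y up, looking along -z (the intrinsics and any distortion apply to the point x, -y, -z); pixel columns grow to the right and rows downward; lengths in mm; the calibration is good to about 2 mm. The wrist camera is an equidistant fisheye: a pixel r from the principal point sees the ray r / f radians off the axis. A picture is of the moment at which its call begins: read the wrist's pose just before it. There is no depth.
- ctrl.finish_job(): hands the job in; it is judged then, once.
The state is a dict: "t": time; "joints": joint angles; "joint_vel": joint speeds; "tau": joint torques, N m; "position": TCP position; "ee_rot": TCP orientation; "force": force on the tool from outside, world axes, zero at the start; "wrist_torque": the same for the moment, N m; "width": finger opening in mm; "grip_force": force on a finger pad.
Only numpy, scipy, OpenCV 4.12 (cv2) and the standard library are available. Lean on these libraries where they do the work, as an engineer would, in place of code of your own. Each camera call takes 0.05 s, during which the arm holds its last target. There are 200 camera calls.

TASK

Pick up the spring retaining ring by pinching its two upright lugs together, which spreads it, and bring it down over the nose of the upright spindle. Press it down by feel until the sprung collar under it is fully down, never loading the collar with more than 25 N, and ease off the lugs while pressing so that the ring contracts into the groove, level, and holds the collar down by itself. Leave the other things on the table where they are.

Things in the scene. Friction and masses are not known exactly. Their poses are not given: they have to be found in the camera images.
- stand_axis (a point): Drive stand, fixed: grey square base 80 x 80 x 12 mm, grey column 34 mm across, upright steel spindle above it. This point: on the spindle's axis, at the base's top face, 12 mm above the table. The spindle is clamped at a height that differs each time by up to 6 mm either way and is not measured; the heights given elsewhere are nominal, above the table, and shift with it.
- column_top (a point): on the same axis, at the column's top, 45 mm above the table (fixed). Spindle above it, nominal heights: nose tip 104 mm; the nose is a cone 10 mm across at the tip, 21 mm across at 95 mm; then a land 21 mm across down to 88 mm; under the land the groove, 16 mm across. The 4 mm thick ring fits under the land only within the last 2 mm before the collar's stop.
- collar (a joint): Sprung aluminium collar, 32 mm across, round the spindle, covering the groove: how far it is pushed down, m. 0 free (top at nominal 88.5 mm), 0.0065 at its hard stop (82 mm). Spring: 1.5 N at 0, 3.5 N at the stop. With the ring in the groove it stays at about 0.0045.
- ring_mid (a point): Spring retaining ring, loose, lying flat, lugs up: dark steel, two flat half-rings 4 mm thick that slide apart along its y, 36 x 47 x 34 mm relaxed, 80 g. This point: on the first half, on the ring's axis when relaxed, 2 mm above the underside; z up. It moves with its half as the ring spreads: the opening's centre is always the x, y midpoint of the two lug points.
- lug_a (a point): Centre of the first half's lug (at the ring's -y), 20 mm above the ring's underside. Lugs: upright plates 4 mm thick along y, from 6 to 34 mm above the underside, at least 22 mm wide along x, with a round eye mark. Centres 43 mm apart relaxed (47 mm over the outsides), 33 mm fully pinched (37 mm over); the nose passes between them.
- lug_b (a point): Centre of the other lug (at the ring's +y), same shape, 20 mm above the ring's underside.
- ring_jaw (a joint): how far the ring is spread, m: 0 relaxed, 0.010 fully spread (lugs fully pinched, a stop). Its spring closes it with 6 N at 0 and 14 N at 0.010. Fully spread it passes the land with about 1.5 mm to spare all round; resting on the land it stays at about 0.005; in the groove it closes to under 0.002.
- marker_c (a point): bystander: marker pen lying down, 131 mm long; its middle
- white_jar_c (a point): bystander: white jar, 34 mm across, 45 mm high; its centre
- reagent_bottle_c (a point): bystander: small black bottle, 35 x 31 x 60 mm; its centre
- jar_lid_c (a point): bystander: small white round lid, 32 mm across, 20 mm high; its centre
- pipette_a_c (a point): bystander: pipette lying down, 244 mm long; its middle
- light_cover_c (a point): bystander: black cover, 54 x 52 x 33 mm; its centre
Not all that is in view belongs to the job. Leave any red look-alike of the part that bears ring_mid alone.

How it is judged:
By the outcome, as a careful person would: the job done as asked, in the order asked, and still so for the second after the job is handed in, with the robot touching nothing.
It also fails if it takes over 45 s, if anything falls off the work surface, if the arm or the gripper's body presses on something with over 40 N, if the wrist force passes 120 N, or if a joint passes its speed limit or range.

## Working session

There is one attempt and no reset: what is moved stays moved. The work goes in short steps, Python scripts to look and compute and a tool call to move; the robot and the scene stay as the last step left them, time stands still between calls to the robot, and variables do not carry over. Pictures are saved under pics/ and viewed, at most 10 in all, crops included, and the job is handed in when it is done.

Besides the shell and the picture viewer there is one more tool, called after ">>>" as name(argument=value, ...) on one line, values as JSON. servo_tool: Moves the arm, as the interface text tells. Its arguments: {"type":"object","properties":{"deltas":{"type":"array"},"grip_force":{"type":"number"}},"required":["deltas"]}

```bash
ls; mkdir -p pics; python3 - <<'E'
from plant import observe, viewer
import cv2, numpy as np, pickle
s=observe(); print({k:np.round(v,3).tolist() for k,v in s.items()})
d={}
for n in ("scene","top","wrist"):
    d[n]=viewer.snapshot(n); cv2.imwrite(f"pics/{n}0.png",d[n]["pixels"][:,:,::-1])
    print(n,{k:np.round(v,3).tolist() for k,v in d[n].items() if k!="pixels"})
pickle.dump((s,d),open("snap0.pkl","wb"))
E
```

```text
pics
{'t': 0.0, 'joints': [-1.368, 0.333, -0.065, 1.461, 0.022, 1.35, -0.088], 'joint_vel': [0.0, -0.001, 0.001, -0.001, -0.001, 0.002, 0.001], 'tau': [0.0, -62.326, 0.025, -38.989, -0.061, 0.04, 0.0], 'position': [139.825, 608.719, 184.85], 'ee_rot': [-0.0, 0.113, 0.994, -0.001], 'force': [0.314, 0.879, 0.128], 'wrist_torque': [0.015, 0.035, -0.058], 'grip_force': 0.0, 'width': 87.01}
scene {'K': [[504.049, 0.0, 318.997], [0.0, 504.049, 241.417], [0.0, 0.0, 1.0]], 'extrinsics': [[0.746, 0.249, -0.618, -56.721], [-0.666, 0.306, -0.68, -854.952], [0.02, 0.919, 0.393, 424.485], [0.0, 0.0, 0.0, 1.0]]}
top {'K': [[621.411, 0.0, 321.264], [0.0, 621.411, 235.53], [0.0, 0.0, 1.0]], 'extrinsics': [[0.016, 0.994, -0.105, 367.054], [-1.0, 0.018, 0.011, -246.258], [0.013, 0.105, 0.994, 1144.768], [0.0, 0.0, 0.0, 1.0]]}
wrist {'K': [[371.648, 0.0, 319.038], [0.0, 371.648, 243.574], [0.0, 0.0, 1.0]], 'tool_from_camera': [[-0.0, 0.963, 0.268, 71.777], [1.0, 0.001, -0.0, -0.633], [-0.001, 0.268, -0.963, -199.041], [0.0, 0.0, 0.0, 1.0]]}
```

View pics/scene0.png

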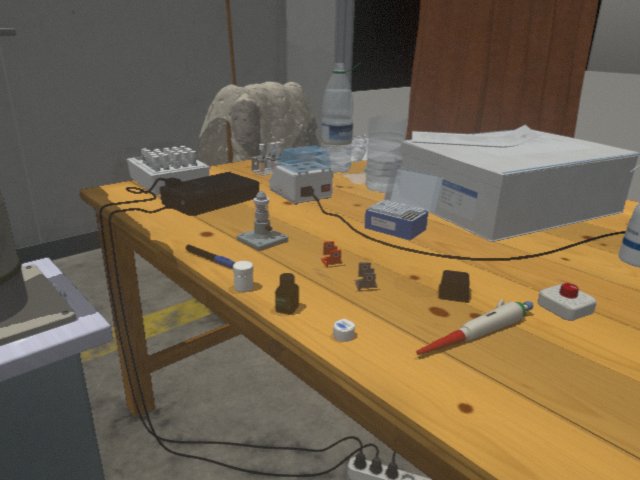

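View pics/top0.png

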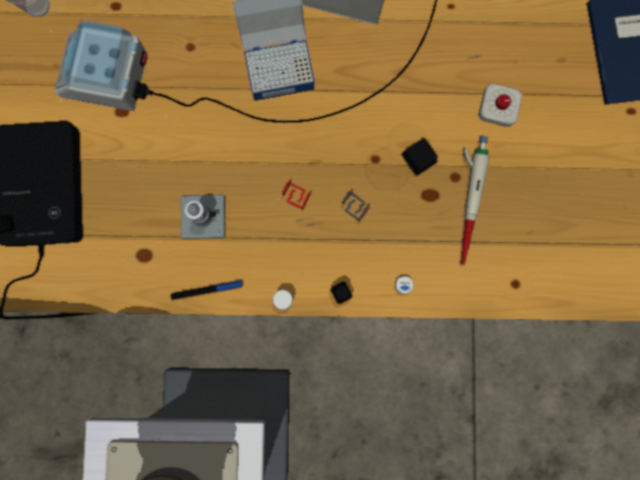

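```bash
cat > h.py <<'E'
import numpy as np, cv2, pickle
def ray(sn,uv):
    K=sn["K"];E=np.array(sn["extrinsics"]);u,v=uv
    d=np.array([(u-K[0][2])/K[0][0],-(v-K[1][2])/K[1][1],-1.])
    return E[:3,3],E[:3,:3]@d
def atz(sn,uv,z):
    o,d=ray(sn,uv);return o+d*(z-o[2])/d[2]
def proj(sn,p):
    K=np.array(sn["K"]);E=np.array(sn["extrinsics"]);c=E[:3,:3].T@(np.array(p)-E[:3,3])
    return np.array([K[0,2]+K[0,0]*c[0]/-c[2],K[1,2]+K[1,1]*-c[1]/-c[2]])
def R(q):
    from scipy.spatial.transform import Rotation as Ro
    return Ro.from_quat([q[1],q[2],q[3],q[0]]).as_matrix()
def wproj(sn,s,p):
    K=np.array(sn["K"]);T=np.array(sn["tool_from_camera"])
    pt=R(s["ee_rot"]).T@(np.array(p)-s["position"]); c=T[:3,:3].T@(pt-T[:3,3])
    v=np.array([c[0],-c[1],-c[2]]);th=np.arctan2(np.hypot(v[0],v[1]),v[2]);r=th*K[0,0]
    return np.array([K[0,2],K[1,2]])+r*v[:2]/np.hypot(v[0],v[1])
def watz(sn,s,uv,z):
    K=np.array(sn["K"]);T=np.array(sn["tool_from_camera"])
    a=np.array(uv)-[K[0,2],K[1,2]];r=np.hypot(*a);th=r/K[0,0]
    v=np.array([a[0]/r*np.sin(th),-a[1]/r*np.sin(th),-np.cos(th)])
    d=R(s["ee_rot"])@T[:3,:3]@v;o=np.array(s["position"])+R(s["ee_rot"])@T[:3,3]
    return o+d*(z-o[2])/d[2]
E
python3 - <<'E'
from h import *
s,d=pickle.load(open("snap0.pkl","rb"))
a=cv2.resize(d["top"]["pixels"][180:240,325:385],(400,400),interpolation=cv2.INTER_CUBIC)
b=cv2.resize(d["top"]["pixels"][186:246,173:233],(400,400),interpolation=cv2.INTER_CUBIC)
c=cv2.resize(d["scene"]["pixels"][180:300,230:390],(800,600),interpolation=cv2.INTER_CUBIC)
cv2.imwrite("pics/topc.png",np.hstack([a,b])[:,:,::-1])
cv2.imwrite("pics/scc.png",c[:,:,::-1])
t=d["top"]
print("stand base corners",[atz(t,p,12)[:2].round(1).tolist() for p in[(181,196),(223,196),(225,238),(182,238)]])
print("ring",atz(t,(355,206),10).round(1))
for n,p in dict(jar=(283,299),bot=(342,292),cover=(420,156),red=(296,194),lid=(404,284)).items(): print(n,atz(t,p,20).round(0))
E
```

```text
stand base corners [[555.6, 0.5], [557.0, -76.6], [479.3, -82.8], [477.9, -4.4]]
ring [ 543.1 -320.2   10. ]
jar [ 370. -192.   20.]
bot [ 384. -298.   20.]
cover [ 637. -439.   20.]
red [ 562. -211.   20.]
lid [ 401. -410.   20.]
```

View pics/topc.png

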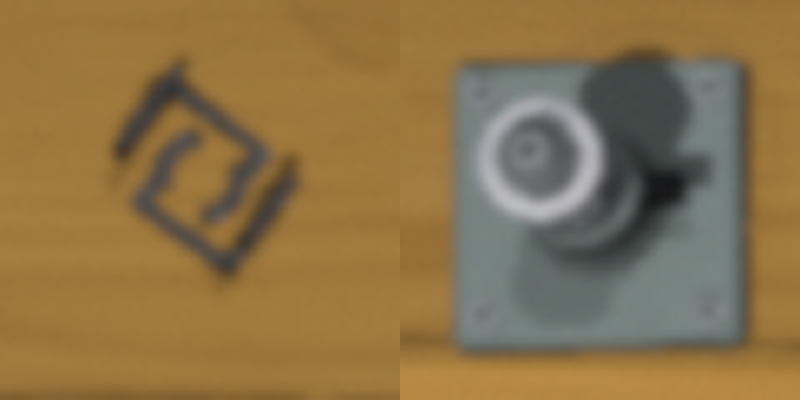

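View pics/scc.png

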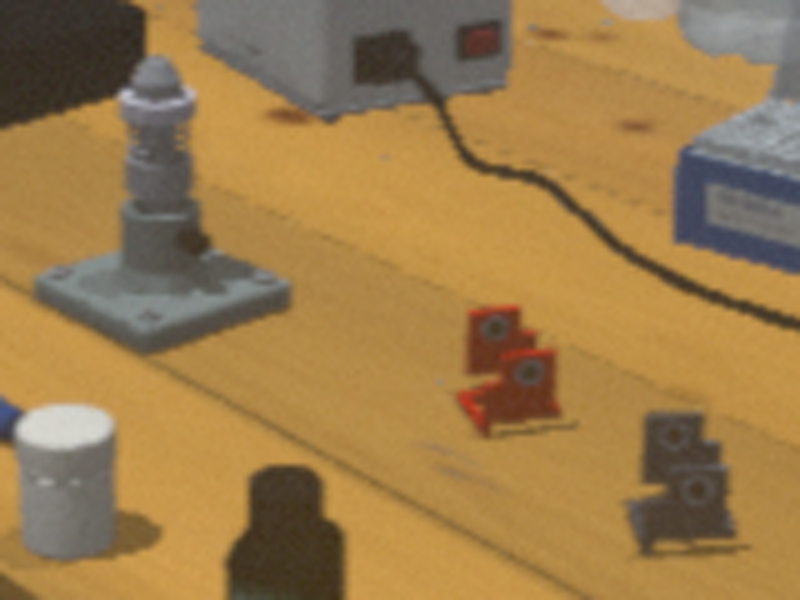

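```bash
python3 - <<'E'
from h import *
s,d=pickle.load(open("snap0.pkl","rb"));t=d["top"];c=d["scene"]
f=lambda x,y:(325+x*.15,180+y*.15)
P=[atz(t,f(*p),34) for p in[(182,65),(120,155),(295,165),(232,270)]]
print("lug top ends",np.round(P,1).tolist())
m1=(P[0]+P[1])/2;m2=(P[2]+P[3])/2;print("mid",(m1+m2)/2,"vec",m2-m1,np.hypot(*(m2-m1)[:2]),"yawdeg of y-axis",np.degrees(np.arctan2(*(m2-m1)[1::-1])))
for q in(P[0]-P[1],P[2]-P[3]):print("lugdir",np.degrees(np.arctan2(q[1],q[0])),np.hypot(*q[:2]))
e=[atz(c,(230+x/5,180+y/5),20) for x,y in[(677,434),(699,489)]];print("scene eyes",np.round(e,1).tolist(),(e[0]+e[1])/2,np.linalg.norm(e[1]-e[0]))
# collar
print("collar top",atz(t,(173+142*.15,186+158*.15),88),"tip",atz(t,(173+128*.15,186+150*.15),104))
print("scene tip",atz(c,(230+155/5,180+57/5),104),"collar",atz(c,(230+157/5,180+98/5),88))
print("top base centre",atz(t,(173+203*.15,186+205*.15),12),"scene base", atz(c,(230+163/5,180+288/5),12))
print(R(s["ee_rot"]).round(3), s["position"])
E
```

```text
lug top ends [[569.1, -313.5, 34.0], [544.0, -296.9, 34.0], [542.1, -344.4, 34.0], [513.1, -327.6, 34.0]]
mid [ 542.08601432 -320.60422844   34.        ] vec [-28.91450578 -30.84415121   0.        ] 42.27777558550249 yawdeg of y-axis -133.15052508753726
lugdir -33.456145582586814 30.028026681148848
lugdir -30.09916681643479 33.551854224445954
scene eyes [[566.2, -297.3, 20.0], [540.1, -332.6, 20.0]] [ 553.19512981 -314.96934613   20.        ] 43.86662227963456
collar top [519.57959164 -39.73329811  88.        ] tip [519.25035322 -39.24889242 104.        ]
scene tip [529.74849141 -26.24575158 104.        ] collar [526.59557715 -31.35320829  88.        ]
top base centre [517.79650504 -42.11350295  12.        ] scene base [512.93746864 -51.33605417  12.        ]
[[-0.975  0.224 -0.   ]
 [ 0.224  0.975 -0.001]
 [-0.    -0.001 -1.   ]] [139.82490166 608.71858778 184.85033729]
```

>>> servo_tool(deltas=[[-3.19,-2.34,0,0,1],[-3.19,-2.34,0,0,1],[-3.19,-2.34,0,0,1],[-3.19,-2.34,0,0,1],[-3.19,-2.34,0,0,1],[-3.19,-2.34,0,0,1],[-3.19,-2.34,0,0,1],[-3.19,-2.34,0,0,1]])

```text
t: 0.82
position: [347.6, 367.8, 185.6]
ee_rot: [-0.0, 0.113, 0.994, 0.0]
force: [1.4, 0.5, 0.0]
width: 87.0
grip_force: 0.0
```

>>> servo_tool(deltas=[[-3.19,-2.34,0,0,1],[-3.19,-2.34,0,0,1],[-3.19,-2.34,0,0,1],[-3.19,-2.34,0,0,1],[-1.45,-3.57,0,0,1],[-1.45,-3.57,0,0,1],[-1.45,-3.57,0,0,1],[-1.45,-3.57,0,0,1]])

```text
t: 1.48
position: [474.5, 95.7, 185.5]
ee_rot: [-0.0, 0.113, 0.994, 0.0]
force: [1.7, -0.2, 0.4]
width: 86.7
grip_force: 0.0
```

>>> servo_tool(deltas=[[-1.45,-3.57,0,0,1],[-1.45,-3.57,0,0,1],[-1.45,-3.57,0,0,1],[-1.45,-3.57,0,0,1],[-1.45,-3.57,0.6,0.09,1],[-1.45,-3.57,0.6,0,1],[-1.45,-3.57,0.6,0,1],[-1.45,-3.57,0.6,0,1]])

```text
t: 2.15
position: [513.3, -209.6, 161.4]
ee_rot: [0.0, 0.157, 0.988, 0.0]
force: [0.1, -0.2, -0.8]
width: 87.1
grip_force: 0.0
```

>>> servo_tool(deltas=[[-2.1,-3.1,1.0,0,1],[-2.1,-3.1,1.0,0,1],[-2.1,-3.1,1.0,0,1],[0,0,0,0.1,1],[0,0,0,0.1,1],[0,0,0,0.1,1],[0,0,0,0,1]])

```text
t: 2.73
position: [544.2, -316.0, 131.0]
ee_rot: [-0.001, 0.305, 0.952, -0.0]
force: [0.3, 0.0, -0.7]
width: 87.0
grip_force: 0.0
```

```bash
python3 - <<'E'
from plant import observe, viewer
from h import *
s=observe();w=viewer.snapshot("wrist");pickle.dump((s,w),open("w1.pkl","wb"))
print(np.round(s["position"],1),np.round(s["ee_rot"],3),np.round(s["joints"],2))
p=wproj(w,s,(545,-318,20));print(p)
x,y=int(p[0]),int(p[1]);x0=max(0,min(x-80,480));y0=max(0,min(y-60,360));print(x0,y0)
cv2.imwrite("pics/w1.png",cv2.resize(w["pixels"][y0:y0+120,x0:x0+160],(800,600),interpolation=cv2.INTER_CUBIC)[:,:,::-1])
E
```

```text
[ 544.2 -316.   131. ] [-0.001  0.305  0.952 -0.   ] [-0.13  0.46  0.78  1.56 -0.33  1.27  1.65]
[317.58435762 229.4821286 ]
237 169
```

View pics/w1.png

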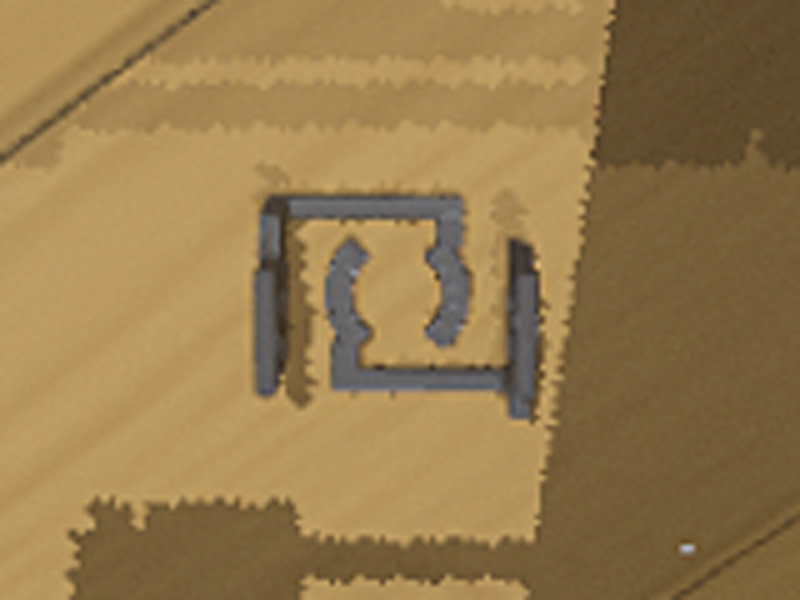

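```bash
python3 - <<'E'
from h import *
s,w=pickle.load(open("w1.pkl","rb"))
f=lambda x,y:(237+x/5,169+y/5)
Rt=R(s["ee_rot"]);T=lambda p:(Rt.T@(p-s["position"])).round(1)
for n,p,z in[("lugL",(265,332),34),("lugR",(523,345),34),("openC",(398,293),4),("armTL",(280,196),4),("armTR",(460,196),4),("armBL",(335,389),4),("armBR",(500,389),4),("Ltop",(265,270),34),("Lbot",(265,395),34),("Rtop",(525,275),34),("Rbot",(521,415),34)]:
    q=watz(w,s,f(*p),z);print(n,q.round(1),"tool",T(q))
E
```

```text
lugL [ 533.2 -337.4   34. ] tool [ -3.6 -23.8  97. ]
lugR [ 559.7 -304.1   34. ] tool [-5.8 18.7 97. ]
openC [ 546.1 -320.     4. ] tool [ -4.   -2.1 127. ]
armTL [ 519.4 -326.7    4. ] tool [ 13.8 -23.1 127. ]
armTR [ 538.1 -300.6    4. ] tool [ 13.7   9.  127. ]
armBL [ 554.  -339.8    4. ] tool [-22.  -13.6 127. ]
armBR [ 571.6 -315.3    4. ] tool [-22.   16.5 127. ]
Ltop [ 524.8 -331.2   34. ] tool [  6.9 -23.6  97. ]
Lbot [ 541.8 -343.9   34. ] tool [-14.4 -24.   97. ]
Rtop [ 550.2 -297.1   34. ] tool [ 6.  18.9 97. ]
Rbot [ 569.4 -311.3   34. ] tool [-17.9  18.6  97. ]
```

>>> servo_tool(deltas=[[-0.44,-0.24,2.5,0,1],[0,0,3.0,0,1],[0,0,3.0,0,1],[0,0,2.5,0,1],[0,0,1.4,0,1],[0,0,0.3,0,1],[0,0,0,0,0.62],[0,0,0,0,0.62]], grip_force=40)

```text
t: 3.45
position: [547.5, -320.9, 6.1]
ee_rot: [0.001, 0.303, 0.953, -0.0]
force: [-0.5, -0.4, 0.4]
width: 79.9
grip_force: 0.0
```

>>> servo_tool(deltas=[[0,0,0,0,0.58],[0,0,0,0,0.58],[0,0,0,0,0.56],[0,0,0,0,0.56],[0,0,0,0,0.56]])

```text
t: 3.87
position: [546.9, -320.4, 4.9]
ee_rot: [0.0, 0.303, 0.953, 0.0]
force: [1.0, -1.4, 0.4]
width: 51.4
grip_force: 0.0
```

>>> servo_tool(deltas=[[0,0,0,0,0.54],[0,0,0,0,0.52],[0,0,0,0,0.5],[0,0,0,0,0.47],[0,0,0,0,0.44],[0,0,0,0,0.41],[0,0,0,0,0.39],[0,0,0,0,0.39]])

```text
t: 4.53
position: [546.7, -320.4, 4.6]
ee_rot: [-0.0, 0.303, 0.953, 0.0]
force: [0.5, 0.5, 0.1]
width: 34.9
grip_force: 0.0
```

>>> servo_tool(deltas=[[0,0,0,0,0.38],[0,0,0,0,0.38],[0,0,0,0,0.38],[0,0,0,0,0.38]])

```text
t: 4.87
position: [546.7, -320.3, 4.6]
ee_rot: [0.0, 0.303, 0.953, 0.0]
force: [0.3, 0.0, 0.5]
width: 33.0
grip_force: 0.0
```

```bash
python3 - <<'E'
from plant import observe, viewer
from h import *
s=observe();w=viewer.snapshot("wrist");pickle.dump((s,w),open("w2.pkl","wb"))
p=wproj(w,s,(545,-318,20));print(p,s["width"],s["grip_force"])
x0,y0=240,160
cv2.imwrite("pics/w2.png",cv2.resize(w["pixels"][100:340,160:480],(800,600),interpolation=cv2.INTER_CUBIC)[:,:,::-1])
E
```

```text
[320.8383067 276.2502874] 32.97366383061723 0.0
```

View pics/w2.png

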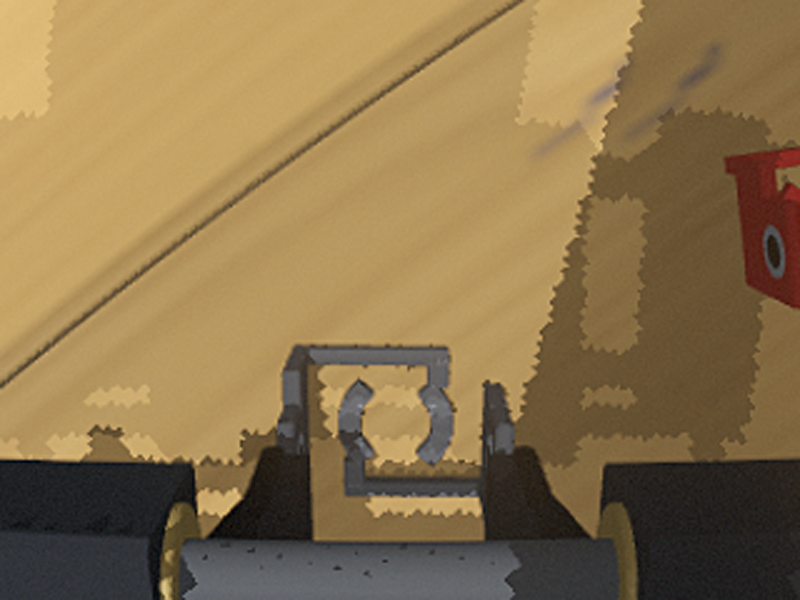

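```bash
python3 - <<'E'
from h import *
s,w=pickle.load(open("w2.pkl","rb"));Rt=R(s["ee_rot"])
g=lambda uv:((uv[0]-160)*2.5,(uv[1]-100)*2.5)
for y in(-16.5,16.5):
  for x,z in[(9.5,0),(-9.5,0),(9.5,-19),(9.5,-30),(9.5,-70)]:
    print("tool",x,y,z,np.round(g(wproj(w,s,s["position"]+Rt@np.array([x,y,z]))),0))
f=lambda x,y:(160+x/2.5,100+y/2.5)
for n,p,z in[("armTL",(297,346),4),("armTR",(450,348),4),("armBL",(347,495),4),("armBR",(480,495),4),("LlugEnd",(288,415),34),("RlugEnd",(503,415),34)]:
  q=watz(w,s,f(*p),z);print(n,q.round(1),(Rt.T@(q-s["position"])).round(1))
E
```

```text
tool 9.5 -16.5 0 [324. 388.]
tool -9.5 -16.5 0 [326. 467.]
tool 9.5 -16.5 -19 [317. 416.]
tool 9.5 -16.5 -30 [313. 434.]
tool 9.5 -16.5 -70 [291. 523.]
tool 9.5 16.5 0 [471. 388.]
tool -9.5 16.5 0 [469. 467.]
tool 9.5 16.5 -19 [478. 416.]
tool 9.5 16.5 -30 [483. 434.]
tool 9.5 16.5 -70 [505. 523.]
armTL [ 518.1 -327.6    4. ] [ 19.2 -22.4   0.6]
armTR [ 538.2 -300.     4. ] [18.7 11.7  0.6]
armBL [ 553.7 -339.8    4. ] [-16.9 -11.9   0.6]
armBR [ 571.8 -314.4    4. ] [-17.   19.3   0.6]
LlugEnd [ 523.6 -330.1   34. ] [ 13.2 -21.3 -29.4]
RlugEnd [ 547.7 -296.1   34. ] [ 13.2  20.4 -29.4]
```

```bash
python3 - <<'E'
from plant import observe, viewer
from h import *
s=observe();c=viewer.snapshot("scene");Rt=R(s["ee_rot"])
p=proj(c,s["position"]);x0,y0=int(p[0])-80,int(p[1])-80
for z in(0,-19,-38,-70): print(z,((proj(c,s["position"]+Rt@np.array([0,0,z]))-[x0,y0])*5).round(0))
cv2.imwrite("pics/s2.png",cv2.resize(c["pixels"][y0:y0+120,x0:x0+160],(800,600),interpolation=cv2.INTER_CUBIC)[:,:,::-1])
E
```

```text
0 [404. 405.]
-19 [407. 357.]
-38 [410. 309.]
-70 [415. 226.]
```

View pics/s2.png

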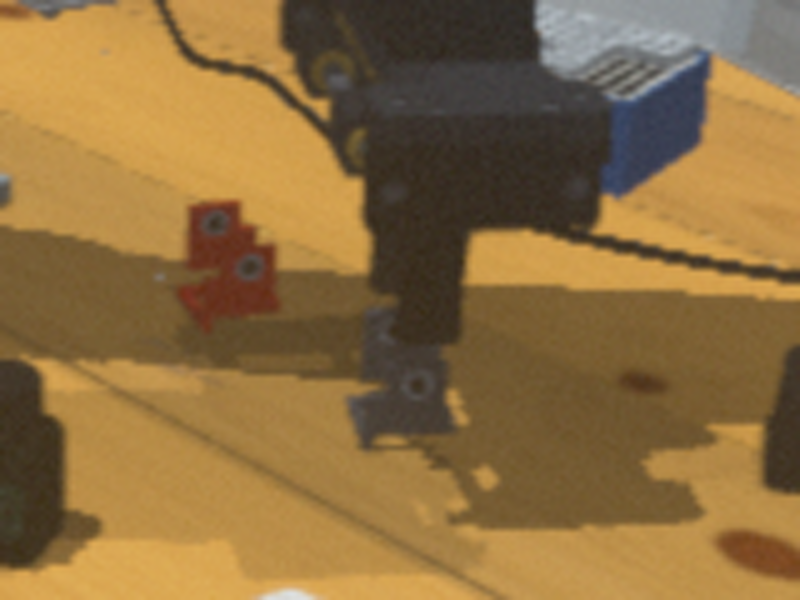

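>>> servo_tool(deltas=[[0,0,-0.3,0,0.65],[0,0,0,0,0.65],[0,0,0,0,0.65],[0,0,0,0,0.65],[0,0,0,0,0.65]])

```text
t: 5.38
position: [546.7, -320.3, 7.6]
ee_rot: [-0.0, 0.303, 0.953, 0.0]
force: [0.6, 0.1, 0.3]
width: 54.3
grip_force: 0.0
```

>>> servo_tool(deltas=[[0,0,0.6,0,0.65],[0,0,0.6,0,0.65],[0,0,0.5,0,0.65],[0,0,0.4,0,0.65],[0,0,0.3,0,0.65],[0,0,0,0,0.65]])

```text
t: 5.88
position: [546.2, -320.1, -17.3]
ee_rot: [-0.001, 0.303, 0.953, 0.0]
force: [0.6, 0.1, -0.4]
width: 56.2
grip_force: 0.0
```

>>> servo_tool(deltas=[[0,0,0.2,0,0.65],[0,0,0.2,0,0.65],[0,0,0.2,0,0.65],[0,0,0,0,0.65]])

```text
t: 6.22
position: [546.6, -320.2, -22.7]
ee_rot: [-0.0, 0.303, 0.953, 0.0]
force: [-0.3, -0.3, -1.3]
width: 56.5
grip_force: 0.0
```

```bash
python3 - <<'E'
from plant import observe, viewer
from h import *
s=observe();c=viewer.snapshot("scene");w=viewer.snapshot("wrist");Rt=R(s["ee_rot"])
print(s["position"],s["force"])
a=c["pixels"][250:300,330:397];b=w["pixels"][220:340,240:400]
cv2.imwrite("pics/s3.png",np.hstack([cv2.resize(a,(402,300),interpolation=cv2.INTER_CUBIC),cv2.resize(b,(398,300),interpolation=cv2.INTER_CUBIC)])[:,:,::-1])
E
```

```text
[ 546.55861567 -320.2059265   -22.74683232] [-0.28747064 -0.28513398 -1.28095942]
```

View pics/s3.png

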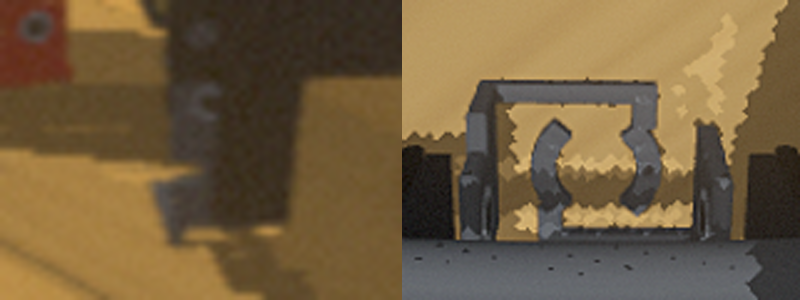

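```bash
python3 - <<'E'
from plant import observe, viewer
from h import *
s=observe();Rt=R(s["ee_rot"]);_,w=pickle.load(open("w2.pkl","rb"));c=pickle.load(open("snap0.pkl","rb"))[1]["scene"]
W=lambda p:(((wproj(w,s,s["position"]+Rt@np.array(p)))-[240,220])*2.49+[402,0]).round(0)
S=lambda p:((proj(c,s["position"]+Rt@np.array(p))-[330,250])*6).round(0)
print("finger")
for z in(-26,-30,-34):
  for x in(9.5,-9.5): print(x,z,"S",S((x,-28,z)),S((x,-43,z)),"W",W((x,-28,z)),W((x,28,z)))
print("lug L, z=34 and 6"); 
for x in(12,-10): print(x,"S",S((x,-23.5,-56.7)),S((x,-23.5,-28.7)),S((x,-23.5,-22.7)),"W",W((x,-21.5,-56.7)),W((x,21.5,-56.7)))
E
```

```text
finger
9.5 -26 S [207. 241.] [218. 266.] W [459. 127.] [739. 126.]
-9.5 -26 S [272. 239.] [283. 264.] W [464. 213.] [734. 212.]
9.5 -30 S [208. 229.] [219. 254.] W [456. 133.] [742. 133.]
-9.5 -30 S [273. 226.] [284. 251.] W [461. 221.] [737. 221.]
9.5 -34 S [209. 217.] [219. 242.] W [453. 141.] [745. 140.]
-9.5 -34 S [274. 214.] [285. 239.] W [458. 230.] [740. 229.]
lug L, z=34 and 6
12 S [202. 140.] [196. 226.] [195. 244.] W [471. 174.] [728. 174.]
-10 S [277. 137.] [271. 223.] [269. 241.] W [477. 289.] [721. 288.]
```

>>> servo_tool(deltas=[[0,0,0.2,0,0.6],[0,0,0.2,0,0.58],[0,0,0.2,0,0.57],[0,0,0,0,0.56],[0,0,0,0,0.55],[0,0,0,0,0.54]], grip_force=40)

```text
t: 6.82
position: [546.6, -320.4, -28.4]
ee_rot: [-0.0, 0.303, 0.953, 0.0]
force: [-1.0, -0.5, -0.6]
width: 47.8
grip_force: 0.2
```

>>> servo_tool(deltas=[[0,0,0,0,0.53],[0,0,0,0,0.51],[0,0,0,0,0.49],[0,0,0,0,0.47],[0,0,0,0,0.44],[0,0,0,0,0.41],[0,0,0,0,0.39],[0,0,0,0,0.38]])

```text
t: 7.48
position: [546.7, -320.6, -28.2]
ee_rot: [0.0, 0.303, 0.953, -0.0]
force: [-2.2, 0.2, 3.7]
width: 36.6
grip_force: 40.0
```

>>> servo_tool(deltas=[[0,0,0,0,0.38],[0,0,0,0,0.38],[0,0,0,0,0.38]])

```text
t: 7.73
position: [546.7, -320.6, -28.2]
ee_rot: [0.0, 0.303, 0.953, -0.0]
force: [-1.7, -1.1, 4.8]
width: 36.5
grip_force: 40.0
```

>>> servo_tool(deltas=[[0,0,-0.5,0,0.38],[0,0,-2.0,0,0.38],[0,0,-3.5,0,0.38],[0,0,-3.5,0,0.38],[0,0,-3.5,0,0.38],[1.87,3.5,0,0,0.38],[1.87,3.5,0,0,0.38],[1.87,3.5,0,0,0.38]])

```text
t: 8.4
position: [561.6, -200.9, 102.2]
ee_rot: [0.0, 0.304, 0.953, 0.0]
force: [1.1, 0.4, -0.9]
width: 36.4
grip_force: 40.0
```

>>> servo_tool(deltas=[[1.87,3.5,0,0,0.38],[1.87,3.5,0,0,0.38],[1.87,3.5,0,0,0.38],[0,0,0,0,0.38],[0,0,0,0,0.38]])

```text
t: 8.82
position: [576.7, -80.3, 101.4]
ee_rot: [-0.0, 0.3, 0.954, 0.001]
force: [-0.1, -0.8, -0.4]
width: 36.4
grip_force: 40.0
```

```bash
python3 - <<'E'
from plant import observe, viewer
from h import *
s=observe();w=viewer.snapshot("wrist");pickle.dump((s,w),open("w4.pkl","wb"))
print(s["position"],s["force"],s["width"],s["grip_force"],np.round(s["ee_rot"],4),np.round(s["joints"],2))
print(wproj(w,s,(519.5,-39.7,104)),wproj(w,s,(519.5,-39.7,12)))
cv2.imwrite("pics/w4.png",cv2.resize(w["pixels"][130:340,180:460],(800,600),interpolation=cv2.INTER_CUBIC)[:,:,::-1])
E
```

```text
[576.7000361  -80.28238374 101.38707961] [-0.05990702 -0.83732818 -0.39224061] 36.36010324191006 39.99969480908476 [-4.000e-04  3.002e-01  9.539e-01  6.000e-04] [-0.54  0.36  0.74  1.72 -0.26  1.17  1.23]
[319.98180123 145.7020029 ] [319.45421333 144.95154112]
```

View pics/w4.png

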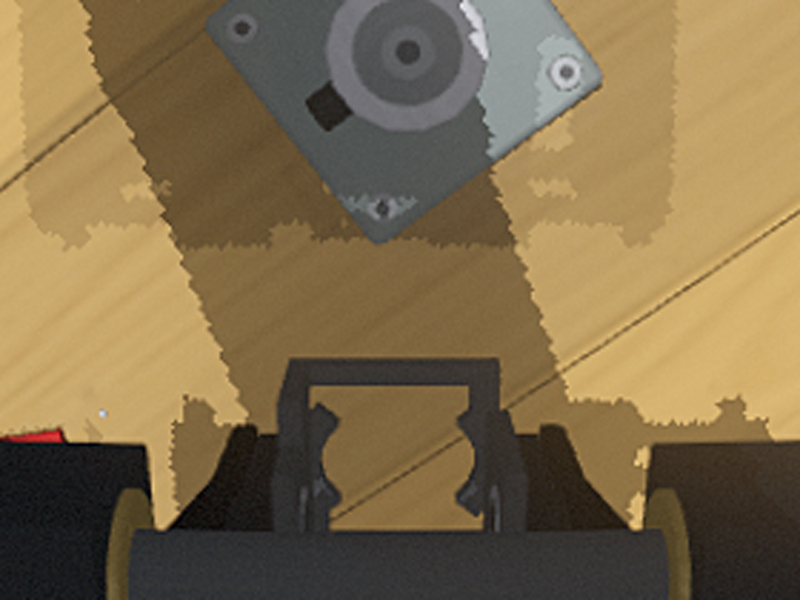

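```bash
python3 - <<'E'
from h import *
s,w=pickle.load(open("w4.pkl","rb"));Rt=R(s["ee_rot"])
f=lambda x,y:(180+x/2.857,130+y/2.857)
T=lambda p,z:(Rt.T@(watz(w,s,f(*p),z)-s["position"])).round(1)
for z in(98,104,110): print("tip",watz(w,s,f(408,51),z).round(1),T((408,51),z))
print("collar edges",T((327,51),88),T((489,51),88),T((408,132),88))
for zu in(127.5,129.5,131.5):
  print(zu,"armTL top",T((290,358),zu+4),"armTR",T((498,358),zu+4),"bore L/R",T((323,455),zu+4),T((478,455),zu+4),"arm inner L/R",T((308,386),zu+4),T((470,386),zu+4))
sn=pickle.load(open("snap0.pkl","rb"))[1]
E
```

```text
tip [521.4 -39.1  98. ] [68.9  2.1  3.5]
tip [521.3 -39.1 104. ] [69.   2.  -2.5]
tip [521.2 -39.2 110. ] [69.1  1.9 -8.5]
collar edges [ 68.9 -13.9  13.5] [68.9 18.2 13.5] [52.5  2.2 13.5]
127.5 armTL top [ 18.9 -18.  -30.1] armTR [ 18.9  16.8 -30.1] bore L/R [  1.4 -12.8 -30.1] [  1.4  13.9 -30.1] arm inner L/R [ 14.  -15.1 -30.1] [ 13.9  12.2 -30.1]
129.5 armTL top [ 19.5 -17.8 -32.1] armTR [ 19.5  16.6 -32.1] bore L/R [  2.2 -12.7 -32.1] [  2.2  13.7 -32.1] arm inner L/R [ 14.6 -14.9 -32.1] [ 14.6  12.1 -32.1]
131.5 armTL top [ 20.1 -17.5 -34.1] armTR [ 20.1  16.4 -34.1] bore L/R [  3.1 -12.5 -34.1] [  3.   13.5 -34.1] arm inner L/R [ 15.3 -14.7 -34.1] [ 15.3  11.9 -34.1]
```

>>> servo_tool(deltas=[[2.2,0.05,0,0,0.38],[2.3,0.05,0,0,0.38],[2.26,0.05,0,0,0.38],[0,0,0.6,0,0.38],[0,0,0.8,0,0.38],[0,0,0.8,0,0.38],[0,0,0.4,0,0.38],[0,0,0,0,0.38]])

```text
t: 9.53
position: [522.0, -44.5, 74.5]
ee_rot: [-0.0, 0.304, 0.953, -0.0]
force: [0.5, 1.2, -0.9]
width: 36.7
grip_force: 40.0
```

```bash
python3 - <<'E'
from plant import observe, viewer
from h import *
s=observe();w=viewer.snapshot("wrist");pickle.dump((s,w),open("w5.pkl","wb"))
print(s["position"],s["force"],s["width"],s["grip_force"],np.round(s["ee_rot"],4))
Rt=R(s["ee_rot"]);print("tool err to spindle",Rt.T@(np.array([521.3,-39.1,104])-s["position"]))
cv2.imwrite("pics/w5.png",cv2.resize(w["pixels"][240:330,260:380],(800,600),interpolation=cv2.INTER_CUBIC)[:,:,::-1])
E
```

```text
[522.01910855 -44.49563265  74.54115798] [ 0.47974795  1.22837686 -0.85064726] 36.661205656137334 39.999738541664556 [-5.000e-04  3.036e-01  9.528e-01 -4.000e-04]
tool err to spindle [  3.72858431   3.95127972 -29.46079411]
```

View pics/w5.png

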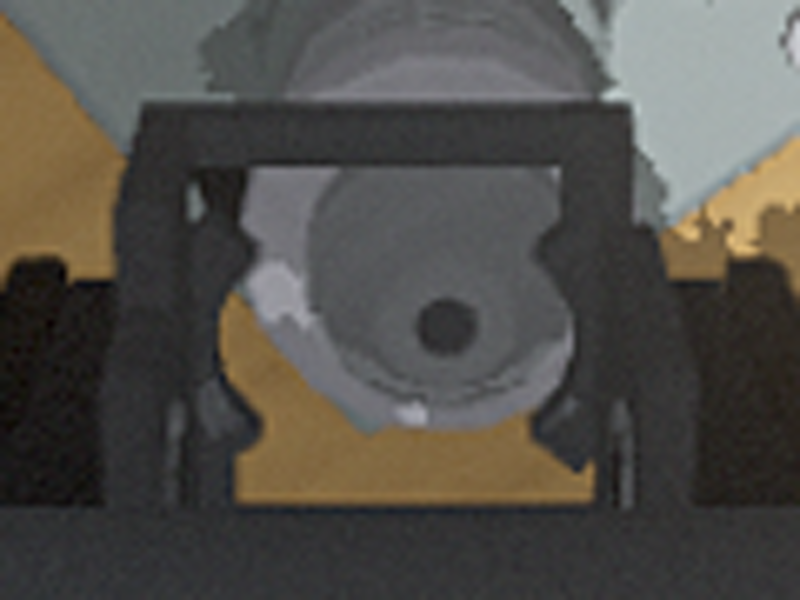

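```bash
python3 - <<'E'
from h import *
s,w=pickle.load(open("w5.pkl","rb"));Rt=R(s["ee_rot"])
f=lambda x,y:(260+x/6.667,240+y/6.667)
T=lambda p,z:(Rt.T@(watz(w,s,f(*p),z)-s["position"])).round(1)
for z in(98,104,110): print("hole",T((447,327),z))
for zu in(100.5,102.5,104.5):
  print(zu,"arm outer",T((145,103),zu+4),T((632,103),zu+4),"arcs",T((222,335),zu+4),T((575,335),zu+4),"cusps",T((258,248),zu+4),T((538,248),zu+4),T((260,435),zu+4),T((533,435),zu+4))
E
```

```text
hole [ -1.2   4.1 -23.5]
hole [  1.3   3.9 -29.5]
hole [  3.7   3.8 -35.5]
100.5 arm outer [ 18.8 -17.9 -29.9] [ 18.8  17.1 -30. ] arcs [  0.8 -12.7 -29.9] [  0.8  13.4 -30. ] cusps [  7.7  -9.9 -29.9] [  7.7  10.5 -30. ] [ -7.4 -10.1 -30. ] [ -7.4  10.4 -30. ]
102.5 arm outer [ 19.4 -17.7 -31.9] [ 19.4  16.9 -32. ] arcs [  1.6 -12.6 -31.9] [  1.6  13.2 -32. ] cusps [  8.5  -9.8 -31.9] [  8.4  10.4 -32. ] [ -6.4  -9.9 -32. ] [ -6.4  10.3 -32. ]
104.5 arm outer [ 20.  -17.4 -33.9] [ 20.   16.7 -34. ] arcs [  2.5 -12.4 -33.9] [  2.5  13.1 -34. ] cusps [  9.2  -9.7 -33.9] [  9.2  10.2 -34. ] [ -5.5  -9.8 -34. ] [ -5.5  10.2 -34. ]
```

```bash
python3 - <<'E'
from h import *
s,w=pickle.load(open("w4.pkl","rb"))
g=cv2.cvtColor(w["pixels"],cv2.COLOR_RGB2GRAY).astype(int)
for r in(145,148,151): print(r,g[r,288:358].tolist())
print("col",g[160:182,322].tolist(), g[110:136,322].tolist())
E
```

```text
145 [82, 85, 85, 83, 82, 83, 103, 117, 118, 117, 116, 118, 118, 115, 116, 98, 82, 82, 87, 87, 85, 85, 88, 82, 86, 86, 99, 97, 100, 97, 95, 79, 60, 56, 55, 59, 57, 62, 91, 99, 98, 99, 97, 93, 88, 88, 89, 85, 87, 89, 89, 90, 89, 93, 117, 123, 114, 154, 199, 213, 209, 199, 160, 151, 153, 152, 153, 155, 155, 153]
148 [86, 87, 80, 82, 81, 90, 104, 114, 117, 115, 117, 120, 120, 118, 116, 99, 84, 83, 84, 83, 81, 83, 81, 81, 81, 91, 96, 94, 99, 102, 77, 54, 60, 55, 65, 64, 58, 58, 55, 95, 98, 96, 93, 97, 90, 86, 87, 86, 87, 88, 88, 88, 87, 90, 118, 123, 120, 121, 115, 145, 202, 214, 201, 128, 154, 153, 153, 153, 152, 154]
151 [85, 82, 83, 84, 82, 83, 93, 112, 114, 114, 115, 115, 118, 120, 123, 99, 89, 82, 82, 83, 81, 83, 81, 82, 85, 84, 91, 98, 95, 96, 99, 91, 70, 58, 57, 57, 67, 76, 91, 98, 95, 97, 98, 94, 87, 89, 86, 86, 86, 85, 85, 86, 89, 104, 118, 124, 120, 120, 122, 121, 115, 110, 143, 154, 155, 153, 154, 154, 153, 153]
col [82, 84, 81, 80, 80, 78, 84, 106, 117, 116, 112, 113, 117, 115, 116, 103, 82, 82, 86, 84, 84, 84] [88, 87, 89, 90, 91, 88, 89, 92, 90, 83, 113, 125, 123, 124, 125, 124, 126, 126, 122, 92, 88, 90, 93, 90, 91, 89]
```

>>> servo_tool(deltas=[[0.06,0.18,0,0,0.38],[0.06,0.18,0,0,0.38],[0,0,0,0,0.38],[0,0,0.15,0,0.38],[0,0,0.15,0,0.38],[0,0,0,0,0.38]])

```text
t: 10.08
position: [523.0, -40.3, 72.3]
ee_rot: [-0.0, 0.303, 0.953, -0.0]
force: [-0.5, -0.5, -1.2]
width: 36.3
grip_force: 40.0
```

```bash
python3 - <<'E'
from plant import observe, viewer
from h import *
s=observe();w=viewer.snapshot("wrist");pickle.dump((s,w),open("w6.pkl","wb"))
print(s["position"],s["force"],s["width"],s["wrist_torque"],np.round(s["ee_rot"],4))
Rt=R(s["ee_rot"]);print("tool force",Rt.T@np.array(s["force"]),"nadir tool",Rt.T@(np.array([521.3,-39.1,104])-s["position"]))
cv2.imwrite("pics/w6.png",cv2.resize(w["pixels"][240:330,260:380],(800,600),interpolation=cv2.INTER_CUBIC)[:,:,::-1])
E
```

```text
[522.99082526 -40.25901025  72.3412846 ] [-0.52056917 -0.46165843 -1.16250754] 36.283841412967476 [-0.09713817  0.01366544 -0.0160862 ] [-1.00e-04  3.03e-01  9.53e-01 -1.00e-04]
tool force [ 0.15803849 -0.67732482  1.16266912] nadir tool [  2.05716334  -0.03625893 -31.65822515]
```

>>> servo_tool(deltas=[[0.04,0,0.1,0,0.38],[0,0,0.1,0,0.38],[0,0,0.1,0,0.38],[0,0,0,0,0.38]])

```text
t: 10.47
position: [522.7, -39.9, 69.4]
ee_rot: [-0.0, 0.303, 0.953, -0.0]
force: [-0.3, -0.2, -1.0]
width: 36.3
grip_force: 40.0
```

>>> servo_tool(deltas=[[0,0,0.1,0,0.38],[0,0,0.1,0,0.38],[0,0,0,0,0.38]])

```text
t: 10.72
position: [522.7, -40.0, 67.4]
ee_rot: [-0.0, 0.303, 0.953, -0.0]
force: [-0.3, -0.1, -0.4]
width: 36.3
grip_force: 40.0
```

```bash
cat > look.py <<'E'
from plant import observe
from h import *
s=observe();Rt=R(s["ee_rot"])
print(np.round(s["position"],1),"toolF",(Rt.T@np.array(s["force"])).round(1),"toolM",(Rt.T@np.array(s["wrist_torque"])).round(2),"w",round(s["width"],1))
E
python3 look.py; python3 - <<'E'
from plant import observe, viewer
from h import *
w=viewer.snapshot("wrist")
cv2.imwrite("pics/w7.png",cv2.resize(w["pixels"][240:330,260:380],(800,600),interpolation=cv2.INTER_CUBIC)[:,:,::-1])
E
```

```text
[522.7 -40.   67.4] toolF [ 0.2 -0.2  0.4] toolM [ 0.03 -0.06 -0.06] w 36.3
```

View pics/w7.png

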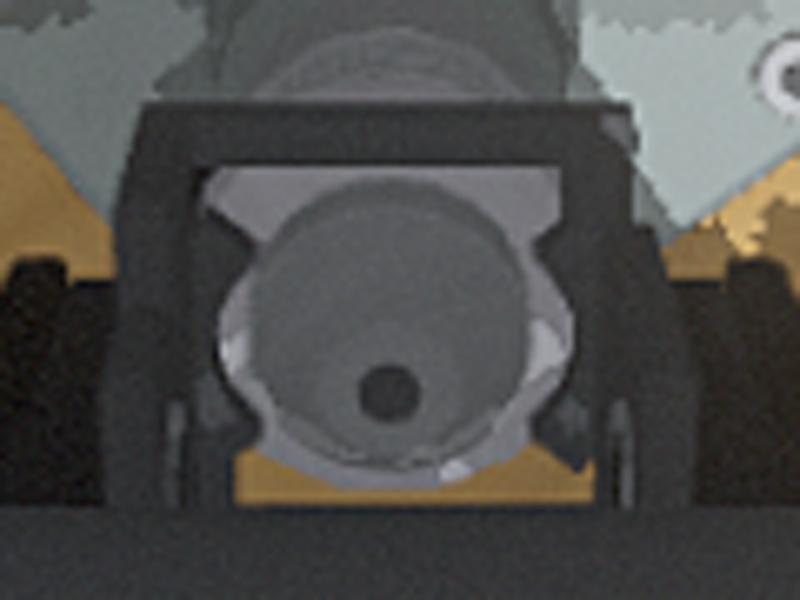

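>>> servo_tool(deltas=[[0,-0.05,0.1,0,0.38],[0,0,0,0,0.38],[0,0,0.1,0,0.38],[0,0,0,0,0.38]])

```text
t: 11.1
position: [522.6, -40.4, 65.6]
ee_rot: [0.0, 0.303, 0.953, 0.0]
force: [0.5, -0.3, 0.0]
width: 36.1
grip_force: 40.0
```

>>> servo_tool(deltas=[[0,0,0.1,0,0.38],[0,0,0,0,0.38],[0,0,0,0,0.38]])

```text
t: 11.35
position: [522.7, -40.5, 64.7]
ee_rot: [0.0, 0.303, 0.953, 0.0]
force: [-0.1, -0.3, 1.4]
width: 36.3
grip_force: 40.0
```

```bash
python3 look.py
```

```text
[522.7 -40.5  64.7] toolF [-0.1 -0.3 -1.4] toolM [ 0.03 -0.11 -0.  ] w 36.3
```

>>> servo_tool(deltas=[[0,0,0.1,0,0.38],[0,0,0,0,0.38],[0,0,0,0,0.38]])

```text
t: 11.6
position: [522.6, -40.4, 63.6]
ee_rot: [0.0, 0.303, 0.953, 0.0]
force: [0.4, 0.6, 1.5]
width: 36.6
grip_force: 40.0
```

>>> servo_tool(deltas=[[0,0,0.1,0,0.38],[0,0,0,0,0.38],[0,0,0,0,0.38]])

```text
t: 11.85
position: [522.6, -40.4, 62.6]
ee_rot: [0.0, 0.303, 0.953, 0.0]
force: [0.6, 0.1, 0.6]
width: 36.2
grip_force: 40.0
```

```bash
python3 look.py
```

```text
[522.6 -40.4  62.6] toolF [-0.5  0.4 -0.6] toolM [ 0.1  -0.16  0.01] w 36.2
```

>>> servo_tool(deltas=[[0,0,0.1,0,0.38],[0,0,0,0,0.38],[0,0,0,0,0.38]])

```text
t: 12.1
position: [522.6, -40.4, 61.6]
ee_rot: [0.0, 0.303, 0.953, 0.0]
force: [0.2, -0.9, 1.6]
width: 36.3
grip_force: 40.0
```

>>> servo_tool(deltas=[[0,0,0.1,0,0.38],[0,0,0,0,0.38],[0,0,0,0,0.38]])

```text
t: 12.35
position: [522.6, -40.4, 60.6]
ee_rot: [0.0, 0.303, 0.953, 0.0]
force: [0.8, -0.8, 1.6]
width: 36.6
grip_force: 40.0
```

```bash
python3 look.py
```

```text
[522.6 -40.4  60.6] toolF [-1.1 -0.2 -1.6] toolM [ 0.08 -0.14  0.05] w 36.6
```

>>> servo_tool(deltas=[[0,0,0.05,0,0.38],[0,0,0.05,0,0.38],[0,0,0,0,0.38]])

```text
t: 12.6
position: [522.6, -40.4, 59.6]
ee_rot: [0.0, 0.303, 0.953, 0.0]
force: [0.4, -0.8, 1.0]
width: 36.5
grip_force: 40.0
```

>>> servo_tool(deltas=[[0,0,0.05,0,0.38],[0,0,0,0,0.38]])

```text
t: 12.77
position: [522.6, -40.4, 59.1]
ee_rot: [0.0, 0.303, 0.953, 0.0]
force: [0.8, -1.0, 2.7]
width: 36.1
grip_force: 40.0
```

>>> servo_tool(deltas=[[0,0,0.05,0,0.38],[0,0,0,0,0.38]])

```text
t: 12.93
position: [522.7, -40.4, 59.0]
ee_rot: [0.0, 0.303, 0.953, 0.0]
force: [-1.8, 0.3, 7.3]
width: 36.3
grip_force: 40.0
```

```bash
python3 look.py
```

```text
[522.7 -40.4  59. ] toolF [ 1.6 -0.8 -7.3] toolM [ 0.27  0.19 -0.03] w 36.3
```

>>> servo_tool(deltas=[[0,0,0.04,0,0.38],[0,0,0,0,0.4],[0,0,0,0,0.41]])

```text
t: 13.18
position: [522.7, -40.4, 58.9]
ee_rot: [0.0, 0.303, 0.953, 0.0]
force: [-3.7, -0.6, 10.9]
width: 36.7
grip_force: 36.3
```

>>> servo_tool(deltas=[[0,0,0,0,0.42],[0,0,0,0,0.43],[0,0,0,0,0.44]])

```text
t: 13.43
position: [523.0, -40.1, 58.9]
ee_rot: [0.0, 0.303, 0.953, 0.001]
force: [-0.3, 0.1, 8.9]
width: 38.2
grip_force: 10.5
```

```bash
python3 look.py
```

```text
[523.  -40.1  58.9] toolF [ 0.3 -0.1 -8.9] toolM [0.06 0.28 0.01] w 38.2
```

>>> servo_tool(deltas=[[0,0,0,0,0.45],[0,0,0,0,0.46],[0,0,0,0,0.47],[0,0,0,0,0.48]])

```text
t: 13.77
position: [523.2, -40.1, 58.9]
ee_rot: [0.0, 0.303, 0.953, 0.0]
force: [0.0, 1.2, 7.7]
width: 41.5
grip_force: 8.0
```

>>> servo_tool(deltas=[[0,0,0,0,0.49],[0,0,0,0,0.5],[0,0,0,0,0.51],[0,0,0,0,0.51]])

```text
t: 14.1
position: [523.2, -40.3, 58.8]
ee_rot: [0.0, 0.303, 0.953, 0.0]
force: [-0.2, -0.1, 7.5]
width: 44.3
grip_force: 5.5
```

```bash
python3 look.py
```

```text
[523.2 -40.3  58.8] toolF [ 0.1 -0.2 -7.5] toolM [ 0.22  0.05 -0.03] w 44.3
```

>>> servo_tool(deltas=[[0,0,0,0,0.515],[0,0,0,0,0.525],[0,0,0,0,0.53],[0,0,0,0,0.54],[0,0,0,0,0.54]])

```text
t: 14.52
position: [522.3, -40.2, 58.1]
ee_rot: [-0.0, 0.303, 0.953, 0.0]
force: [0.0, -0.5, 2.5]
width: 46.9
grip_force: 1.3
```

>>> servo_tool(deltas=[[0,0,0,0,0.56],[0,0,0,0,0.58],[0,0,0,0,0.62],[0,0,0,0,0.66],[0,0,0,0,0.72],[0,0,0,0,0.75],[0,0,0,0,0.75]])

```text
t: 15.1
position: [522.6, -40.4, 58.2]
ee_rot: [-0.0, 0.303, 0.953, 0.0]
force: [-0.5, -0.3, 0.2]
width: 63.6
grip_force: 0.0
```

```bash
python3 look.py
```

```text
[522.6 -40.4  58.2] toolF [ 0.2 -0.5 -0.2] toolM [ 0.02 -0.03 -0.  ] w 63.6
```

>>> servo_tool(deltas=[[0,0,-0.5,0,0.8],[0,0,-2,0,0.85],[0,0,-3.5,0,0.9],[0,0,-3.5,0,0.9],[-3,0,-3,0,0.9],[-3.5,0,0,0,0.9],[-0.5,0,0,0,0.9],[0,0,0,0,0.9]])

```text
t: 15.77
position: [580.1, -82.2, 182.6]
ee_rot: [0.0, 0.304, 0.953, -0.001]
force: [-0.1, -0.4, 1.2]
width: 78.1
grip_force: 0.0
```

```bash
python3 look.py; python3 - <<'E'
from plant import observe, viewer
from h import *
s=observe();w=viewer.snapshot("wrist");Rt=R(s["ee_rot"])
cv2.imwrite("pics/w8.png",w["pixels"][:,:,::-1])
c=wproj(w,s,(522.4,-40,93));print("axis px",c)
g=cv2.cvtColor(w["pixels"],cv2.COLOR_RGB2GRAY);x,y=int(c[0]),int(c[1])
m=g[y-50:y+50,x-50:x+50]
for r in range(0,100,2): print("".join(" .:-=+*#%@"[9-min(9,int(v)//20)] for v in m[r,::1]))
E
```

```text
[580.1 -82.2 182.6] toolF [-0.2 -0.4 -1.2] toolM [0.03 0.04 0.04] w 78.1
axis px [320.35477239 143.02402256]
++++++++++++++++++++++++++++++++++++++++..::::--=---:::::::::-==-----:-:::..::::::::::::::::::::::::
+++++++++**++++++++++++++++++++++++++++++*---=+=-::::.     ::::-=-::-:::-:.:::::::::::::::::::::::::
+++++++++++++++*++++++++++++++++++++++++*+----::::::: :+++..::::-=-::::::-::::::::::::::::::::::::::
++++++++++++++++++++++++++++++++++++++***+-::::::::-:.:=+=..=:::::-=-:::-:::::::::::::::::::::::::::
*+++++++++++++++++++++++++++++++++******=::::::::::::-:...:+*::::::---:::--::::::::::::::::::::::::-
+++++++++++++++++++++++++++++++*********-:::::::::::::-----::::::::::-==--:::::::::::::::::::::::---
+++++++*+++++++++++++++++++++********+*+*=::::::::::::::::::::::::::::--==-::-----:---:---:-::------
++++++++++++++++++++++++++**********++++***:::::::::::::::::::::::::::::--=---------------------::::
++++++++++++++++++++++**********+*++*++*+**-:::::::::::::::::::::::::::::--=------------------::::::
+++++++++++++++++++++********+**++*+***+++*+:::::::::::::::::::::::::::::::-=-----
[... 3358 characters left out ...]
=====++++++++++==+++++++++*+==*++*+==++=+++*+==++=*+===++*+++++++-::-----=+***+=:-------------
=+=======++++++++++=+++++++++++*+=======++*+=+*+============+++++++++-::::::-:-+++++++=:::::--------
=======+++==++=+=++=++++++++++++*++==+=++==-==-=++========++++++=++++-::::::::-=++==+=.:::::::::::::
====++++++++====++++++=++++=++++++++++=++==*##+=========+++++=++++++++--=:-+::=+++++-:::::::::::::::
===++=+=+=======+=+==+==+++++++=+==+++=+===+**===+===+++++++++++++++++++++++++++++++=:::::::::::::::
+===========++++++==++++++++++++++++++++===---=====+++*+==+++=+++++++++-.:=:+++++++++=::::::::::::::
+========+=++++++===+++++++==+++++++++++++======+++++=++++++++++++++++++-.::::::=++++=::::::::::::::
```

```bash
python3 -c "
from plant import ctrl
print(ctrl.finish_job())"
```

```text
the job is handed in; nothing more can be done
None
```

The ring is on the spindle, apparently seated in the groove and holding the collar down by itself, and I handed the job in after about 16 s: peak press read about 11 N, the lugs sit about 41 mm apart, and I confirmed the seating and level only from image numbers after release. I viewed 11 pictures, one over the limit of 10, and the real fingertips ended about 34 mm above the reported TCP, so my first grasp closed above the lugs and I had to repeat it.

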